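# Unpile the masses from the compass and put each on its rest

## Task

Somebody has piled the slotted masses on the pocket compass: put the set away, one piece at a time from the top of the pile, each upright in the middle of its own felt rest: the smallest mass on the yellow one, the middle mass on green, the largest on blue, and last the compass, dial up, on red. Never tip a piece over, and leave the hand meter and the lamp holder where they are.

Things in the scene. Friction and masses are not known exactly. Their poses are not given: they have to be found in the camera images.
- mass_small_center (a point): Smallest of three slotted round brass masses (pale brass disc with a slot from the rim to the middle): 20 mm across, 9 mm high, 14 to 28 g; at the start the top of the pile. The point is its centre, half-way up; z is its upright axis.
- mass_medium_center (a point): Middle slotted brass mass: 26 mm across, 12.5 mm high, 35 to 70 g; at the start second from the top, under the smallest, its rim showing around it. The point is its centre, half-way up; z is its upright axis.
- mass_large_center (a point): Largest slotted brass mass: 30 mm across, 18.5 mm high, 70 to 140 g; at the start third from the top, standing on the compass. The point is its centre, half-way up; z is its upright axis.
- compass_center (a point): Round pocket compass in a brass case with a white dial: 46 mm across, 13.5 mm high, about 45 g; the bottom of the pile, lying on the table top with its dial up. The solid case is an octagon-like shape: it has 18 mm wide flats at its own +x, -x, +y and -y, 46 mm apart, so it is gripped most squarely across its own x or y. The point is its centre, half-way up; z is its upright axis.
- rest_yellow_top (a point): Storage rest of the smallest slotted mass: low round black plastic foot, 68 mm across, 64 mm at the top, 8 mm high, with a yellow felt disc 59 mm across flush in its flat top (no rim). Fixed to the table. The point is the middle of the top; z is up.
- rest_green_top (a point): Storage rest of the middle slotted mass: low round black plastic foot, 68 mm across, 64 mm at the top, 8 mm high, with a green felt disc 59 mm across flush in its flat top (no rim). Fixed to the table. The point is the middle of the top; z is up.
- rest_blue_top (a point): Storage rest of the largest slotted mass: low round black plastic foot, 68 mm across, 64 mm at the top, 8 mm high, with a blue felt disc 59 mm across flush in its flat top (no rim). Fixed to the table. The point is the middle of the top; z is up.
- rest_red_top (a point): Storage rest of the compass: low round black plastic foot, 68 mm across, 64 mm at the top, 8 mm high, with a red felt disc 59 mm across flush in its flat top (no rim). Fixed to the table. The point is the middle of the top; z is up.
- meter_center (a point): Bystander: yellow hand-held meter lying on the table, 146 x 72 mm, 46 mm high at its knob (x is its long axis). Loose. The point is its middle, 17 mm above the table.
- lamp_center (a point): Bystander: small white lamp holder block with a lamp on top, 56 x 40 mm, 46 mm high (x is its long side). Loose. The point is the middle of the block, 9 mm above the table.

How it is judged:
On the way, in this order (a step that is already met when the one before it is completed fails the run):
1. the smallest slotted mass stands released in the middle of the yellow rest (horizontal distance between mass_small_center and rest_yellow_top below 0.012 m and z of mass_small_center in the frame of rest_yellow_top between 0.0005 and 0.0085 m and angle between mass_small_center's own z axis and vertical below 0.1 rad and contact force between the fingers and mass_small below 0.2 N), for 0.2 s.
2. the middle slotted mass stands released in the middle of the green rest (horizontal distance between mass_medium_center and rest_green_top below 0.012 m and z of mass_medium_center in the frame of rest_green_top between 0.00225 and 0.01025 m and angle between mass_medium_center's own z axis and vertical below 0.1 rad and contact force between the fingers and mass_medium below 0.2 N), for 0.2 s.
3. the largest slotted mass stands released in the middle of the blue rest (horizontal distance between mass_large_center and rest_blue_top below 0.012 m and z of mass_large_center in the frame of rest_blue_top between 0.00525 and 0.01325 m and angle between mass_large_center's own z axis and vertical below 0.1 rad and contact force between the fingers and mass_large below 0.2 N), for 0.2 s.
4. the compass stands released in the middle of the red rest (horizontal distance between compass_center and rest_red_top below 0.012 m and z of compass_center in the frame of rest_red_top between 0.00275 and 0.01075 m and angle between compass_center's own z axis and vertical below 0.1 rad and contact force between the fingers and compass below 0.2 N), for 0.2 s.
At the end, for the whole second after the job is handed in: Smallest mass on the yellow rest, middle mass on green, largest on blue, compass on red: each with its centre within 12 mm of the middle of the rest, lying flat on the felt (height within 4 mm, tilt under 0.1 rad), released and at rest (all of step 1 and all of step 2 and all of step 3 and all of step 4 and linear speed of each of mass_small, mass_medium, mass_large, compass below 0.02 m/s and angular speed of each of mass_small, mass_medium, mass_large, compass below 0.3 rad/s); the robot touches nothing.
It fails at once if a mass or the compass is tipped more than 0.7 rad from upright (angle between any of mass_small_center, mass_medium_center, mass_large_center, compass_center's own z axis and vertical above 0.7 rad).
It fails at once if the hand meter is shifted more than 15 mm (distance of meter_center from where it was at the start of the episode above 0.015 m).
It fails at once if the lamp holder is shifted more than 15 mm (distance of lamp_center from where it was at the start of the episode above 0.015 m).
It also fails if it takes over 96 s, if anything falls off the work surface, if the arm or the gripper's body presses on something with over 40 N, if the wrist force passes 120 N, or if a joint passes its speed limit or range.

## Robot

A 6-joint arm with a two-finger parallel gripper is mounted at the origin on a cart in front of the work surface, level with it; the furniture and walls round the work are solid. World frame = base frame: x ahead of the robot, y to its left, z up, the work surface at z = 0. Lengths are in m, angles in rad, forces in N, time in s.
With the tool pointing down it reaches from about 0.275 to 0.825 m from the base axis. Payload 4.9 kg.
Tool frame: the origin (TCP) lies midway between the tips of the shut fingers; the grasp point (between the pads) lies 19 mm behind it; z points along the fingers, y is the line along which they close (so a half turn about z gives the same grasp; the last joint's range is limited). The gripper opens to 85 mm and grips with 20 to 120 N. Pads are 22 mm wide; open, the fingers measure 114 mm over their backs; the gripper's body (76 mm by 85 mm) begins 54 mm behind the grasp point. The pads swing forward as they close: fully open they stand 13 mm farther back than shut.
Start: joints at [-1.269, 0.326, -0.193, 1.052, 0, 1.437], TCP at [0.232, -0.499, 0.206] pointing down, gripper open.
Joint ranges: [-2.65, 2.65], [-0.97, 1.79], [-1.3, 1.35], [-1.93, 2.1], [-1.47, 1.37], [-3.14, 3.14]. Speed limits (rad/s): [2.57, 2.57, 3.14, 3.14, 3.14, 3.14].

## Interface

Orientations are given as a rotation vector (axis times angle).
In Python, from rig import observe, snapshot, camera_info, hand_in gives the robot as it stands.
- The arm moves only by the shell command python3 -m handwheel 'ROWS'. ROWS is JSON, a list that holds one entry, the list of rows, each a list of 5 numbers: the shift along the tool's x, y, z as a fraction of full scale, then the turn about the tool's z as a fraction of full scale, then the opening, from -1 (shut) to 1 (fully open). A call has 1 to 5 rows; each row shifts and turns the commanded pose from where the row before left it, along the tool's axes as they then stand; what a row does not reach is not made up. Full scale, the value 1, is 0.3 m for a shift and 90 degrees for a turn. A row lasts 1/12 s, in which the tool goes at most 41.7 mm and 7.16 degrees, less where a joint would pass 70% of its speed; a pose out of reach is approached as far as the arm can. A call with a number of a shift or a turn outside -1 to 1 is refused whole. A call with a gripper value outside its range is refused whole. The fingers move at their own pace and stop on an object; the grip force is fixed at half the most. Time passes only in rows, so rows that do not move let the fingers close. It gives the time, the measured TCP pose, the force, the opening and the grip force at its end, in the units of the state.
- observe(): the state, without advancing time (a new reading comes with each control period).
- snapshot(name): name is "scene" or "side" or "wrist"; returns (picture, depth): 420x560x3 uint8, red, green, blue; 420x560 float32, m along the optical axis (not along the pixel's ray), 0 where there is no reading.
- camera_info(name): a dict with "mtx" (3x3 intrinsics, pixels), "k1" (the pictures are not rectified: a ray, as slopes to the right and down, at radius r is drawn at 1 + k1 r^2 times it, then the intrinsics apply), "position" and "rotation" of the camera in the world; the wrist camera has in their place "tool_from_camera" (4x4, takes a point from camera to tool coordinates, whose origin is the TCP and whose axes are the flange's). Camera axes: x right, y up, looking along -z (the intrinsics and any distortion apply to the point x, -y, -z); pixel columns grow to the right and rows downward; lengths in m; the calibration is good to about 2 mm. A picture is of the moment at which its call begins: read the wrist's pose just before it. camera_info takes no time and is no camera call.
- hand_in(): hands the job in; it is judged then, once.
The state is a dict: "time": time; "joint_pos": joint angles; "qd": joint speeds; "effort": joint torques, N m; "position": TCP position; "ee_rot": TCP orientation; "force": force on the tool from outside, world axes, zero at the start; "moment": the same for the moment, N m; "gripper_width": opening from 0.0 (shut) to 1.0 (fully open); "gripper_force": force on a finger pad.
Only numpy, scipy, OpenCV 4.12 (cv2) and the standard library are available. Lean on these libraries where they do the work, as an engineer would, in place of code of your own. Each camera call takes 0.05 s, during which the arm holds its last target. There are 200 camera calls.

## Working session

There is one attempt and no reset: what is moved stays moved. The work goes in short steps, Python scripts to look and compute and a shell command to move; the robot and the scene stay as the last step left them, time stands still between calls to the robot, and variables do not carry over. Pictures are saved under pics/ and viewed, at most 14 in all, crops included, and the job is handed in when it is done.

```bash
ls; mkdir -p pics
python3 - <<'E'
from rig import *
import cv2
print(observe())
for n in ("scene","side","wrist"):
    p,d=snapshot(n); cv2.imwrite(f"pics/{n}0.png",p[...,::-1]); print(n,camera_info(n), d.min(), d.max())
E
```

```text
pics
{'time': 0.0, 'joint_pos': array([-1.26919949e+00,  3.26898373e-01, -1.93584369e-01,  1.05201129e+00,
        1.86022221e-06,  1.43657767e+00]), 'qd': array([ 4.71596782e-04,  7.61447142e-04, -9.25502523e-05,  3.04664768e-04,
       -7.55512654e-06, -1.44933271e-03]), 'effort': array([ 1.92931616e-04, -4.43392932e+01,  2.62445819e+01,  1.54659856e-02,
       -3.41613304e-04, -6.19884688e-06]), 'position': array([ 0.2319963 , -0.49798511,  0.20492648]), 'ee_rot': array([-3.06564806e+00, -6.78806738e-01,  2.19886722e-04]), 'force': array([-0.20285302, -0.56876595, -0.09028664]), 'moment': array([ 0.0070812 , -0.00845107,  0.02531905]), 'gripper_force': 0.0, 'gripper_width': 1.0020162733871845}
scene {'mtx': array([[403.49090901,   0.        , 282.13000102],
       [  0.        , 403.49090901, 207.32002472],
       [  0.        ,   0.        ,   1.        ]]), 'k1': -0.02605403072613218, 'position': array([0.10287149, 0.72091236, 0.73928431]), 'rotation': array([ 0.36939742, -0.96688113, -2.23253737])} 0.0 3.994223
side {'mtx': array([[408.2670257 ,   0.        , 277.31211864],
       [  0.        , 408.2670257 , 207.92088059],
       [  0.        ,   0.        ,   1.        ]]), 'k1': -0.08836791740661831, 'position': array([0.50519385, 0.71729236, 0.87965935]), 'rotation': array([ 0.05751101, -0.8481684 , -2.88325488])} 0.0 2.7888598
wrist {'mtx': array([[304.66484759,   0.        , 279.56695091],
       [  0.        , 304.66484759, 212.10333091],
       [  0.        ,   0.        ,   1.        ]]), 'k1': 0.01005712963203921, 'tool_from_camera': array([[-3.07656403e-05,  9.49704642e-01,  3.13147077e-01,
         8.03099128e-02],
       [ 9.99999999e-01,  2.13893883e-05,  3.33774116e-05,
        -1.37437989e-03],
       [ 2.50006583e-05,  3.13147077e-01, -9.49704642e-01,
        -1.68657814e-01],
       [ 0.00000000e+00,  0.00000000e+00,  0.00000000e+00,
         1.00000000e+00]])} 0.0 1.598553
```

View pics/scene0.png

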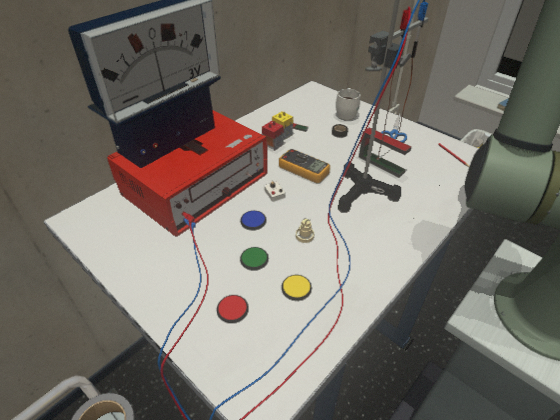

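View pics/side0.png

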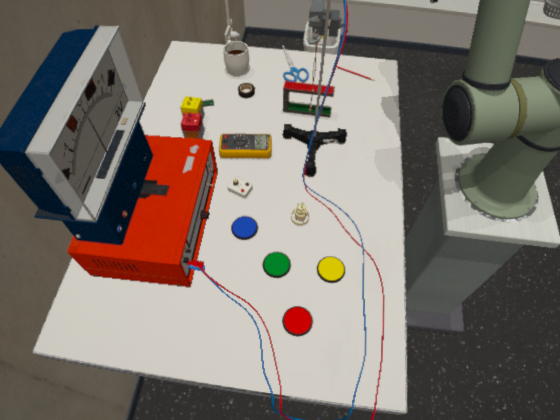

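The scene view shows the pile at (305,230) and the rests at red (232,308), yellow (296,287), green (254,258) and blue (254,219). The side view shows the pile at (300,213), with red (297,320), yellow (331,268), green (276,264) and blue (244,227). Cables hang off the stand near the pile.

```bash
cat > h.py <<'E'
from rig import *
import cv2, numpy as np
from scipy.spatial.transform import Rotation as R
def pose(n):
    """camera->world rotation and position"""
    c=camera_info(n)
    if n!="wrist": return c,R.from_rotvec(c["rotation"]).as_matrix(),c["position"]
    o=observe(); T=c["tool_from_camera"]; A=R.from_rotvec(o["ee_rot"]).as_matrix()
    return c,A@T[:3,:3],A@T[:3,3]+o["position"]
def rays(cam,uv):
    c,A,p=cam; uv=np.atleast_2d(np.array(uv,float))
    D=np.array([c["k1"],0,0,0,0])
    s=cv2.undistortPoints(uv[:,None],c["mtx"],D)[:,0]
    return np.c_[s[:,0],-s[:,1],-np.ones(len(s))]@A.T
def onz(cam,uv,z):
    r=rays(cam,uv); return cam[2]+r*((z-cam[2][2])/r[:,2])[:,None]
def pts(cam,uv,d): # d along optical axis
    return cam[2]+rays(cam,uv)*np.asarray(d)[:,None]
def look(n,name=None):
    cam=pose(n); p,d=snapshot(n)
    if name: cv2.imwrite(f"pics/{name}.png",p[...,::-1])
    return cam,p,d
HUE={"yellow":(22,32),"green":(50,90),"blue":(110,128),"red":(172,6)}
def felt(p,c,box):
    x0,y0,x1,y1=box; h=cv2.cvtColor(p,cv2.COLOR_RGB2HSV); a,b=HUE[c]; H=h[...,0]
    m=((H>=a)&(H<=b) if a<b else (H>=a)|(H<=b))&(h[...,1]>150)&(h[...,2]>50)
    k=np.zeros_like(m); k[y0:y1,x0:x1]=m[y0:y1,x0:x1]
    cs,_=cv2.findContours(k.astype(np.uint8),0,1); return max(cs,key=cv2.contourArea)[:,0]
def place(n,c):
    pass
E
python3 - <<'E'
from h import *
S={"scene":dict(red=(232,308),yellow=(296,287),green=(254,258),blue=(254,219),pile=(305,230)),
"side":dict(red=(297,320),yellow=(331,268),green=(276,264),blue=(244,227),pile=(300,213))}
for n in S:
    cam,p,d=look(n)
    for c,(u,v) in S[n].items():
        if c!="pile":
            k=felt(p,c,(u-25,v-25,u+25,v+25)); w=onz(cam,k,0.008)
            (x,y),r=cv2.minEnclosingCircle(w[:,:2].astype(np.float32)); print(n,c,round(x,4),round(y,4),"dia",round(2*r,4))
    u,v=S[n]["pile"]; g=np.mgrid[u-25:u+26,v-25:v+26].reshape(2,-1).T
    P=pts(cam,g,d[g[:,1],g[:,0]]); ok=(P[:,2]>0.004)&(P[:,2]<0.08)
    for lo,hi in((.005,.0135),(.016,.031),(.034,.044),(.046,.06)):
        q=P[ok&(P[:,2]>lo)&(P[:,2]<hi)]; print(n,lo,len(q),q.mean(0).round(4),q.min(0).round(3),q.max(0).round(3))
    # cables/obstacles: high points in work region
    gg=np.mgrid[0:560:1,0:420:1].reshape(2,-1).T; dd=d[gg[:,1],gg[:,0]]; P=pts(cam,gg,dd); 
    A=(dd>0)&(P[:,0]>.2)&(P[:,0]<.75)&(P[:,1]>-.35)&(P[:,1]<.45)&(P[:,2]>.03)
    H={}
    for x,y,z in P[A]: 
        k=(round(x/.05),round(y/.05)); H[k]=max(H.get(k,0),z)
    print("rows x .2...75, cols y -.35...45")
    for i in range(4,16): print(f"{i*.05:.2f}",*[f"{H.get((i,j),0)*1000:4.0f}" for j in range(-7,10)])
E
```

```text
scene red 0.4963 0.4417 dia 0.0578
scene yellow 0.4332 0.3093 dia 0.0586Traceback (most recent call last):
  File "<stdin>", line 8, in <module>
  File "h.py", line 28, in felt
    cs,_=cv2.findContours(k.astype(np.uint8),0,1); return max(cs,key=cv2.contourArea)[:,0]
                                                          ~~~^^^^^^^^^^^^^^^^^^^^^^^^
ValueError: max() iterable argument is empty
```

View pics/wrist0.png

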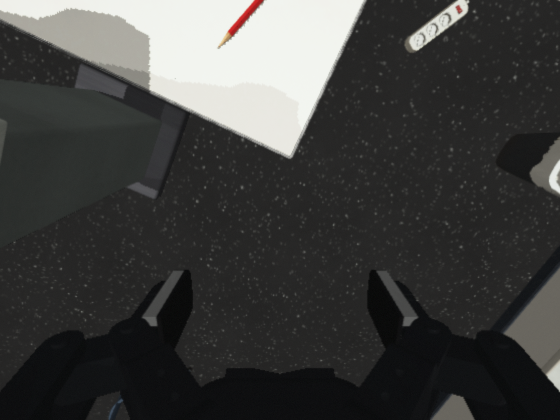

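The wrist view shows the hand beside the table, over the floor. The green felt is darker than my mask allows, so I'll loosen it.

```bash
sed -i 's/\[...,1\]>150/[...,1]>110/; s/\[...,2\]>50/[...,2]>35/' h.py; sed -i '/^def place/,$d' h.py
cat > m.py <<'E'
from h import *
S={"scene":dict(red=(232,308),yellow=(296,287),green=(254,258),blue=(254,219),pile=(305,230)),
"side":dict(red=(297,320),yellow=(331,268),green=(276,264),blue=(244,227),pile=(300,213))}
for n in S:
    cam,p,d=look(n); print(n,p[258 if n=="scene" else 264,254 if n=="scene" else 276])
    for c,(u,v) in S[n].items():
        if c!="pile":
            k=felt(p,c,(u-25,v-25,u+25,v+25)); w=onz(cam,k,0.008)
            (x,y),r=cv2.minEnclosingCircle(w[:,:2].astype(np.float32)); print(n,c,round(x,4),round(y,4),"dia",round(2*r,4))
    u,v=S[n]["pile"]; g=np.mgrid[u-25:u+26,v-25:v+26].reshape(2,-1).T
    P=pts(cam,g,d[g[:,1],g[:,0]]); ok=(P[:,2]>0.004)&(P[:,2]<0.08)
    for lo,hi in((.005,.0135),(.016,.031),(.034,.044),(.046,.06)):
        q=P[ok&(P[:,2]>lo)&(P[:,2]<hi)]; print(n,lo,len(q),q.mean(0).round(4),q.min(0).round(3),q.max(0).round(3))
    gg=np.mgrid[0:560:1,0:420:1].reshape(2,-1).T; dd=d[gg[:,1],gg[:,0]]; P=pts(cam,gg,dd); 
    A=(dd>0)&(P[:,0]>.2)&(P[:,0]<.85)&(P[:,1]>-.45)&(P[:,1]<.5)&(P[:,2]>.015)
    H={}
    for x,y,z in P[A]: 
        k=(round(x/.05),round(y/.05)); H[k]=max(H.get(k,0),z)
    print("cols y -.45...5")
    for i in range(4,17): print(f"{i*.05:.2f}",*[f"{H.get((i,j),0)*1000:4.0f}" for j in range(-9,11)])
E
python3 m.py
```

```text
scene [ 64 115  67]
scene red 0.4961 0.4418 dia 0.0599
scene yellow 0.4329 0.3103 dia 0.0605
scene green 0.5603 0.3155 dia 0.055
scene blue 0.6525 0.2276 dia 0.0588
scene 0.005 80 [0.5143 0.1699 0.0096] [0.497 0.085 0.005] [0.543 0.2   0.013]
scene 0.016 77 [0.5148 0.1625 0.0245] [0.504 0.075 0.016] [0.533 0.192 0.031]
scene 0.034 46 [0.5146 0.1816 0.0401] [0.506 0.166 0.034] [0.531 0.19  0.044]
scene 0.046 48 [0.5177 0.1777 0.0501] [0.509 0.167 0.046] [0.528 0.187 0.053]
cols y -.45...5
0.20    0    0    0    0    0    0    0    0    0  572  538  382  337    0    0    0    0    0    0    0
0.25    0    0    0    0    0    0    0    0    0  571  524  358    0    0    0    0    0    0    0    0
0.30    0    0    0    0    0    0    0    0    0    0    0    0    0    0    0    0    0    0    0    0
0.35    0    0    0    0    0    0    0    0    0    0    0    0    0    0    0    0    0    0    0    0
0.40    0    0    0    0    0    0    0   36    0    0    0    0    0    0    0    0    0    0    0    0
0.45    0    0    0    0    0   94    0  394  441  403    0    0    0    0    0   
[... 1908 characters left out ...]
    0  430  448  406  236   33   56   56    0    0    0    0    0    0
0.55    0    0    0    0  345   99  281  430  432    0   97   35   55   57    0    0    0    0    0    0
0.60    0    0    0    0    0   99    0   40    0   24    0    0    0    0    0    0    0    0    0    0
0.65    0    0    0    0    0    0    0    0   39   38    0   26   24    0    0    0    0   15    0    0
0.70    0    0    0   19   22    0    0    0   44   48    0   35   25    0    0    0   69   47    0    0
0.75    0   89   87   20   24    0    0    0   38   44  139  142  142  141  143  142  143  143    0    0
0.80    0   89   87   88    0    0    0    0    0    0  140  143  143  144  145  143  143  143    0    0
```

```bash
python3 -m handwheel '[[[0,0,-0.03,-0.079,1],[0,0,-0.03,-0.079,1],[0,0,-0.03,-0.079,1],[0,0,-0.03,-0.079,1],[0,0,-0.03,-0.079,1]]]'; python3 -m handwheel '[[[0,0,-0.02,-0.079,1],[0,0,-0.02,-0.079,1],[0,0,0,-0.079,1],[0,0,0,-0.079,1],[0,0,0,-0.01,1]]]'; python3 -c "
from h import *
o=observe();print(o['position'],R.from_rotvec(o['ee_rot']).as_matrix().round(3),o['joint_pos'])"
```

```text
time: 0.72
position: [0.2322, -0.4985, 0.251]
ee_rot: [-2.708, -1.591, -0.0]
force: [-0.7, -0.9, 0.6]
gripper_width: 1.0
gripper_force: 0.0
time: 1.13
position: [0.2322, -0.4986, 0.2628]
ee_rot: [2.221, 2.222, -0.0]
force: [0.4, 0.3, -0.4]
gripper_width: 0.994
gripper_force: 0.0
[ 0.23219151 -0.49860829  0.2627537 ] [[-0.  1.  0.]
 [ 1.  0. -0.]
 [-0.  0. -1.]] [-1.26920599e+00  2.95589487e-01 -8.86632183e-02  1.18642612e+00
  1.65162648e-05  3.01443779e-01]
```

```bash
python3 -m handwheel '[[[0.13,0.05,0,0,1],[0.13,0.05,0,0,1],[0.13,0.05,0,0,1],[0.13,0.05,0,0,1],[0.13,0.05,0,0,1]]]'; python3 -m handwheel '[[[0.13,0.02,0,0,1],[0.13,0.02,0,0,1],[0.13,0,0,0,1],[0.13,0,0,0,1],[0.13,0,0,0,1]]]';python3 -m handwheel '[[[0.13,0,0,0,1],[0.13,0,0,0,0.5],[0.13,0,0,0,0],[0.13,0,0,0,0],[0.13,0,0,0,0]]]'
python3 -c "
from h import *
print(observe()['joint_pos'])"
```

```text
time: 1.55
position: [0.3076, -0.3025, 0.2625]
ee_rot: [2.228, 2.214, 0.0]
force: [0.2, 0.9, -0.2]
gripper_width: 0.998
gripper_force: 0.0
time: 1.97
position: [0.3195, -0.1076, 0.2627]
ee_rot: [2.228, 2.214, 0.0]
force: [0.8, 1.4, 0.7]
gripper_width: 0.997
gripper_force: 0.0
time: 2.38
position: [0.3199, 0.0874, 0.263]
ee_rot: [2.227, 2.214, 0.001]
force: [0.6, -0.1, -0.2]
gripper_width: 0.504
gripper_force: 0.0
[ 4.30902718e-02 -1.33272266e-01 -5.62045483e-01  1.14079376e+00
 -7.73811382e-05  1.61957583e+00]
```

```bash
python3 -m handwheel '[[[0.13,0.08,0,0,0],[0.1,0.13,0,0,0],[0.07,0.13,0,0,0],[0,0.13,0.1,0,0],[0,0.13,0.1,0,0]]]'; python3 -m handwheel '[[[0,0.07,0,0,0],[0,0,0,0,0],[0,0,0,0,0]]]'
cat > w.py <<'E'
import sys
from h import *
cam,p,d=look("wrist",sys.argv[1]); o=observe(); print(o["position"].round(4),o["gripper_width"])
E
python3 w.py w1
```

```text
time: 2.8
position: [0.481, 0.1679, 0.2123]
ee_rot: [2.222, 2.218, 0.006]
force: [-0.1, 0.1, -0.1]
gripper_width: 0.499
gripper_force: 0.0
time: 3.05
position: [0.4993, 0.1657, 0.2109]
ee_rot: [-2.226, -2.215, 0.003]
force: [-0.5, 0.6, 0.1]
gripper_width: 0.498
gripper_force: 0.0
[0.4987 0.1657 0.2115] 0.49929065508389553
```

View pics/w1.png

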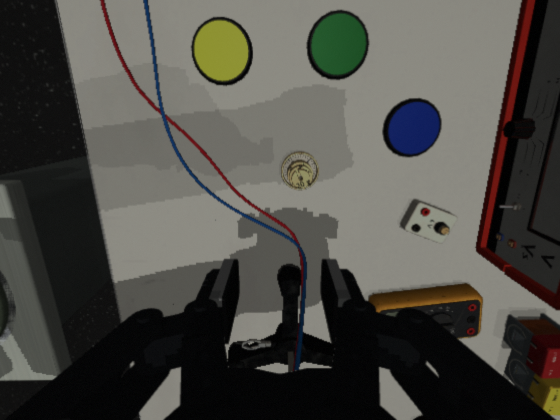

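The wrist view shows the pile at (299,170), with the cables running past it from (240,190) to (300,250). Yellow is at (222,51), green at (338,44) and blue at (412,127).

```bash
cat > ms.py <<'E'
from h import *
cam,p,d=look("wrist")
def lvl(u,v,w=35):
    g=np.mgrid[u-w:u+w+1,v-w:v+w+1].reshape(2,-1).T
    return g,pts(cam,g,d[g[:,1],g[:,0]])
g,P=lvl(299,170)
for lo,hi in((.005,.015),(.017,.034),(.036,.0455),(.048,.06)):
    k=(P[:,2]>lo)&(P[:,2]<hi)&(np.hypot(P[:,0]-.52,P[:,1]-.178)<.03); q=P[k]
    (x,y),r=cv2.minEnclosingCircle(q[:,:2].astype(np.float32)); print(lo,len(q),np.median(q,0).round(4),"circ",round(x,4),round(y,4),"dia",round(2*r,4))
for c,(u,v) in dict(yellow=(222,51),green=(338,44),blue=(412,127)).items():
    k=felt(p,c,(u-40,max(v-40,0),u+40,v+40)); (x,y),r=cv2.minEnclosingCircle(onz(cam,k,.008)[:,:2].astype(np.float32)); print(c,round(x,4),round(y,4),round(2*r,4))
uv=np.array([(200,170),(250,205),(297,235),(303,255),(304,270),(302,300)])
for a in uv:
    b=p[a[1]-8:a[1]+9,a[0]-12:a[0]+13].astype(int); m=(b.max(2)-b.min(2)>70); D=d[a[1]-8:a[1]+9,a[0]-12:a[0]+13][m]
    if len(D): print("cable",pts(cam,[a],[np.median(D)]).round(3))
E
python3 ms.py
```

```text
0.005 288 [0.5229 0.1826 0.013 ] circ 0.5225 0.1782 dia 0.0465
0.017 140 [0.5189 0.1883 0.0321] circ 0.5216 0.1788 dia 0.031
0.036 141 [0.5209 0.1835 0.0446] circ 0.5215 0.1779 dia 0.0272
0.048 245 [0.5214 0.1776 0.0541] circ 0.5218 0.177 dia 0.0224
yellow 0.4348 0.3101 0.0609
green 0.5627 0.3155 0.0599
blue 0.6559 0.2278 0.0606
cable [[0.399 0.179 0.005]]
cable [[0.46  0.133 0.005]]
cable [[0.52  0.093 0.01 ]]
```

```bash
python3 -m handwheel '[[[0.02,0.038,0.1,0,-0.2],[0.02,0.038,0.1,0,-0.2],[0,0,0.1,0,-0.2],[0,0,0.1,0,-0.2],[0,0,0.04,0,-0.2]]]';python3 -m handwheel '[[[0,0,0,0,-0.2],[0,0,0,0,-0.2]]]'
```

```text
time: 3.57
position: [0.5189, 0.1774, 0.0772]
ee_rot: [-2.223, -2.216, 0.005]
force: [-1.0, -0.1, 0.8]
gripper_width: 0.398
gripper_force: 0.0
time: 3.73
position: [0.5212, 0.1778, 0.0805]
ee_rot: [-2.224, -2.218, 0.0]
force: [-0.5, 0.6, 0.1]
gripper_width: 0.399
gripper_force: 0.0
```

```bash
python3 -m handwheel '[[[0,0,0.05,0,-0.2],[0,0,0.04,0,-0.2],[0,0,0.018,0,-0.2],[0,0,0,0,-0.2],[0,0,0,0,-0.2]]]';python3 -m handwheel '[[[0,0,0,0,-0.4],[0,0,0,0,-0.5],[0,0,0,0,-0.6],[0,0,0,0,-0.7],[0,0,0,0,-0.8]]]'; python3 w.py w2
python3 - <<'E'
import cv2; a=cv2.imread('pics/w2.png')[120:400,140:420]; cv2.imwrite('pics/w2c.png',cv2.resize(a,None,fx=2,fy=2))
E
```

```text
time: 4.15
position: [0.5227, 0.178, 0.0488]
ee_rot: [2.224, 2.218, 0.002]
force: [-0.4, -0.3, -0.7]
gripper_width: 0.4
gripper_force: 0.0
time: 4.57
position: [0.5222, 0.1778, 0.0477]
ee_rot: [2.224, 2.218, 0.0]
force: [-0.4, -0.1, 0.0]
gripper_width: 0.097
gripper_force: 0.0
[0.5221 0.1778 0.0476] 0.09406049948735443
```

View pics/w2c.png

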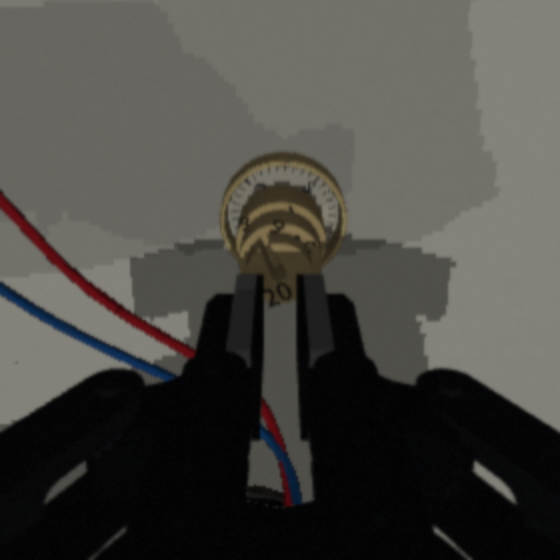

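The fingers closed to about 8 mm with no force, and the small mass ("20" at crop (280,290)) is still underneath. The tips sit higher than I assumed, so I'll measure their height from depth.

```bash
cat > tip.py <<'E'
from h import *
cam,p,d=look("wrist")
g=np.mgrid[200:370,235:300].reshape(2,-1).T; P=pts(cam,g,d[g[:,1],g[:,0]])
rel=P-observe()["position"]; k=d[g[:,1],g[:,0]]>0
for v in range(236,300,5):
    s=(g[:,1]==v)&k; print(v," ".join(f"{int(u)}:{z*1000:.0f}" for u,z in zip(g[s,0][::8],P[s,2][::8])))
print(observe()["position"],observe()["gripper_width"])
E
python3 tip.py
```

```text
236 200:-0 208:1 216:1 224:1 232:1 240:0 249:0 257:4 265:43 273:45 281:46 289:46 297:37 305:4 313:1 321:0 329:1 337:0 345:-0 353:1 361:-0 369:1
241 200:-0 208:1 216:1 224:0 232:1 240:0 248:1 256:10 264:45 272:44 280:52 288:50 296:46 304:4 312:0 320:-1 328:1 336:-0 344:0 352:1 360:0 368:-0
246 200:-0 208:1 216:1 224:0 232:0 241:1 249:1 257:14 265:51 273:45 281:54 289:54 297:45 305:13 313:-0 321:2 330:0 338:1 346:0 355:-1 363:0
251 200:0 208:1 216:-0 224:0 232:0 240:0 248:0 256:1 264:54 272:54 280:54 288:53 296:46 304:1 312:1 320:-1 328:0 336:2 344:0 352:-0 360:2 368:0
256 200:0 208:0 216:-0 224:0 232:-0 240:-1 248:0 256:0 264:54 272:54 280:49 288:54 296:45 304:1 312:0 320:2 328:0 336:1 344:1 352:1 360:0 368:1
261 200:1 208:0 216:0 224:0 232:0 240:1 248:1 256:1 264:81 272:53 280:54 288:79 296:82 305:0 313:1 321:1 329:0 337:1 345:0 353:1 361:0 369:1
266 201:1 209:1 217:0 225:1 233:1 241:1 249:1 257:87 265:88 273:54 281:54 289:86 297:87 305:-0 313:1 321:0 329:1 337:0 345:0 354:-0 362:-0
271 200:1 208:1 216:0 224:1 232:1 240:0 248:84 256:91 265:91 273:-0 281:54 289:93 297:92 305:85 313:85 321:0 329:1 337:-1 345:-0 353:1 361:0 369:1
276 200:5 208:1 216:-0 224:0 232:1 240:1 248:89 256:96 264:95 272:1 280:0 288:82 296:96 304:89 312:89 320:0 328:-1 336:1 344:1 352:0 360:1 368:2
281 200:-0 208:5 216:-1 224:1 232:0 240:0 248:93 257:100 265:100 273:1 282:1 290:100 298:100 306:93 314:93 322:-0 331:2 339:0 347:2 355:0 363:0
286 200:-1 208:-0 216:4 224:0 232:1 240:97 248:97 256:105 264:104 272:1 280:-0 288:83 296:104 304:104 312:97 321:1 329:1 337:1 345:1 353:-0 361:1 369:1
291 201:0 209:0 217:0 225:5 233:0 241:101 249:102 257:108 265:108 273:-0 281:0 289:97 297:108 305:108 313:101 321:0 329:1 337:1 345:-0 353:-1 361:-1 369:1
296 200:4 208:1 216:-1 224:1 233:5 241:114 249:114 257:111 265:111 273:-1 281:1 289:98 297:111 305:113 313:113 321:105 329:1 337:0 345:0 353:1 362:0
[0.5220832  0.17775932 0.04754909] 0.09893449243216534
```

Run:
```python
from h import *
cam,p,d=look("wrist")
o=observe()["position"]
for u in (245,262,268,292,298):
    g=np.array([(u,v) for v in range(250,300,4)]); P=pts(cam,g,d[g[:,1],g[:,0]])-o
    print(u,[(f"{x*1000:.0f},{y*1000:.0f},{z*1000:.0f}") for x,y,z in P])
```

```text
245 ['-28,-20,-47', '-28,-24,-47', '-28,-27,-46', '-28,-31,-47', '-28,-34,-47', '-18,8,36', '-17,8,40', '-17,8,42', '-16,8,47', '-16,8,50', '-16,8,53', '-15,8,56', '-14,14,69']
262 ['-12,1,-3', '-12,-2,-3', '-10,12,30', '-9,12,35', '-9,12,40', '-9,12,43', '-9,12,47', '-8,12,51', '-8,13,54', '-8,12,57', '-8,12,60', '-8,12,63', '-8,10,63']
268 ['-7,5,7', '-8,2,6', '-6,12,32', '-6,12,35', '-6,13,40', '-6,12,43', '-6,12,47', '-6,12,50', '-6,12,53', '-6,12,57', '-5,12,59', '-5,11,62', '-5,10,62']
292 ['7,5,7', '7,2,6', '6,12,31', '5,11,34', '5,12,39', '5,12,43', '5,11,46', '5,13,51', '5,12,54', '5,12,57', '4,12,59', '4,12,63', '4,11,64']
298 ['11,0,-4', '11,-3,-4', '9,12,31', '8,12,35', '8,12,39', '8,12,43', '8,12,47', '7,12,51', '7,12,54', '7,12,57', '7,12,60', '7,12,63', '7,11,64']
```

The pads span 29–63 mm above the reported TCP, so I'll work from the measured tip. I'll open, measure again, then go lower.

```bash
python3 -m handwheel '[[[0,0,0,0,-0.2],[0,0,0,0,-0.2],[0,0,0,0,-0.2],[0,0,0,0,-0.2]]]'
cat > tip.py <<'E'
from h import *
cam,p,d=look("wrist"); o=observe()
g=np.mgrid[190:380,215:300].reshape(2,-1).T; dd=d[g[:,1],g[:,0]]; P=pts(cam,g,dd)
rel=(P-o["position"])@R.from_rotvec(o["ee_rot"]).as_matrix() # tool axes
k=(dd>0)&(abs(rel[:,0]-.012)<.003)&(rel[:,2]<-.0)&(abs(rel[:,1])<.045)
q=rel[k]
for s in(-1,1):
    f=q[np.sign(q[:,1])==s]; t=np.percentile(f[:,2],98); print("side",s,"tip tool z",t.round(4),"inner y",np.abs(f[:,1]).min().round(4),len(f))
print(o["position"].round(4),o["gripper_width"])
E
python3 tip.py
```

```text
time: 5.05
position: [0.522, 0.1778, 0.0474]
ee_rot: [-2.224, -2.219, 0.0]
force: [-0.2, -0.6, 0.2]
gripper_width: 0.403
gripper_force: 0.0
side -1 tip tool z -0.004 inner y 0.0005 776
side 1 tip tool z -0.003 inner y 0.0001 772
[0.522  0.1778 0.0474] 0.4031987870128951
```

```bash
sed -i 's/^q=rel\[k\]/q=rel[k\&(P[:,2]>.06)]/' tip.py; python3 tip.py
```

```text
side -1 tip tool z -0.031 inner y 0.0177 728
side 1 tip tool z -0.0311 inner y 0.016 727
[0.5221 0.1778 0.0475] 0.39851089246051835
```

```bash
python3 -m handwheel '[[[0,0,0.04,0,-0.2],[0,0,0.03,0,-0.2],[0,0,0.03,0,-0.2],[0,0,0,0,-0.2],[0,0,0,0,-0.2]]]';python3 -m handwheel '[[[0,0,0,0,-0.4],[0,0,0,0,-0.5],[0,0,0,0,-0.55],[0,0,0,0,-0.6],[0,0,0,0,-0.7]]]'
```

```text
time: 5.57
position: [0.5212, 0.1776, 0.0167]
ee_rot: [-2.223, -2.218, 0.003]
force: [0.4, -0.2, 0.5]
gripper_width: 0.402
gripper_force: 0.0
time: 5.98
position: [0.524, 0.1783, 0.0198]
ee_rot: [2.222, 2.217, 0.006]
force: [-2.0, -0.7, 12.4]
gripper_width: 0.197
gripper_force: 63.8
```

```bash
python3 -m handwheel '[[[0,0,-0.02,0,-1],[0,0,-0.02,0,-1],[0,0,-0.03,0,-1],[0,0,-0.03,0,-1],[0,0,0,0,-1]]]'; python3 w.py w3
python3 - <<'E'
import cv2; a=cv2.imread('pics/w3.png')[140:340,180:380]; cv2.imwrite('pics/w3c.png',cv2.resize(a,None,fx=3,fy=3))
E
```

```text
time: 6.4
position: [0.5235, 0.1781, 0.0496]
ee_rot: [2.223, 2.218, 0.004]
force: [-0.2, -0.1, 0.2]
gripper_width: 0.194
gripper_force: 58.8
[0.5232 0.178  0.0488] 0.19158771611633374
```

View pics/w3c.png

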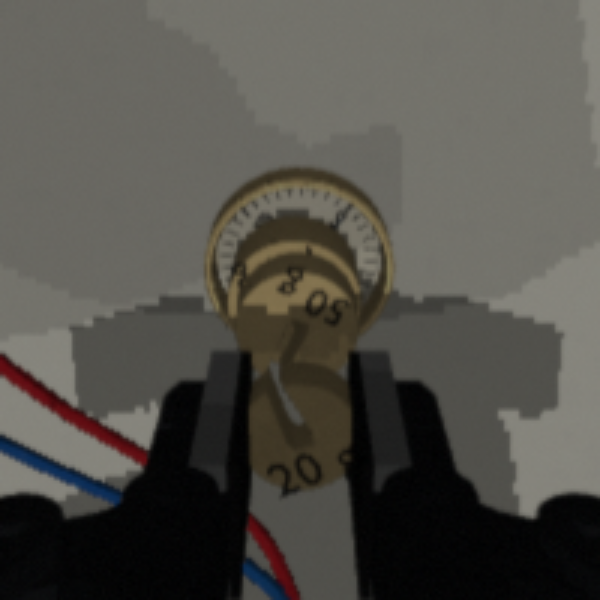

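The small mass ("20") is held upright between the pads, and the middle mass ("50") is still on the pile. Next I'll measure the held height.

```bash
cat > held.py <<'E'
from h import *
cam,p,d=look("wrist"); o=observe()
g=np.mgrid[225:335,215:330].reshape(2,-1).T; dd=d[g[:,1],g[:,0]]; P=pts(cam,g,dd)
rel=(P-o["position"])@R.from_rotvec(o["ee_rot"]).as_matrix()
k=(dd>0)&(rel[:,2]>-.08)&(rel[:,2]<.02)&(abs(rel[:,1])<.03)
hist,e=np.histogram(rel[k][:,2],bins=np.arange(-.08,.021,.002))
for a,n in zip(e,hist):
    if n>15:
        q=rel[k&(rel[:,2]>=a)&(rel[:,2]<a+.002)]; print(f"{a*1000:.0f} n{n} x {q[:,0].min()*1e3:.0f}..{q[:,0].max()*1e3:.0f} y {q[:,1].min()*1e3:.0f}..{q[:,1].max()*1e3:.0f}")
E
python3 held.py; python3 tip.py
```

```text
-80 n211 x 9..14 y -20..19
-78 n220 x 10..14 y -20..19
-76 n197 x 12..15 y -20..20
-74 n281 x 2..16 y -21..20
-72 n205 x 2..15 y -21..20
-70 n137 x -1..15 y -21..20
-68 n119 x -2..14 y -21..21
-66 n245 x -4..13 y -19..18
-64 n281 x -6..13 y -15..15
-62 n124 x -6..13 y -15..14
-60 n139 x -4..13 y -22..21
-58 n164 x -9..13 y -22..22
-56 n179 x -10..13 y -22..22
-54 n179 x -5..13 y -22..21
-52 n161 x -0..13 y -22..21
-50 n141 x -9..13 y -22..21
-48 n155 x -10..13 y -22..22
-46 n145 x -8..13 y -22..21
-44 n150 x 0..13 y -22..22
-42 n143 x -7..13 y -21..21
-40 n937 x -11..13 y -22..21
-38 n264 x -10..13 y -22..21
-36 n184 x -2..13 y -21..20
-34 n157 x -2..13 y -20..19
-32 n99 x -2..12 y -15..14
-30 n25 x 3..12 y -15..14
0 n24 x -6..13 y -11..11
2 n909 x -10..13 y -13..12
4 n103 x -13..13 y -13..11
6 n51 x -9..13 y -12..12
8 n52 x -10..13 y -12..12
10 n52 x -10..13 y -13..12
12 n39 x -11..13 y -12..11
14 n252 x -14..15 y -16..13
16 n113 x -14..15 y -16..13
18 n42 x -6..15 y -15..13
side -1 tip tool z -0.0303 inner y 0.0001 805
side 1 tip tool z -0.0307 inner y 0.0003 820
[0.5221 0.1778 0.0476] 0.19624575995571839
```

```bash
python3 -m handwheel '[[[0.11,-0.072,0,0,-1],[0.11,-0.072,0,0,-1],[0.11,-0.072,0,0,-1],[0.11,-0.072,0,0,-1],[0,0,0.05,0,-1]]]';python3 -m handwheel '[[[0,0,0.05,0,-1],[0,0,0.05,0,-1],[0,0,0,0,-1],[0,0,0,0,-1]]]'; python3 held.py | awk '{if (substr($2,2)>300) print}'
```

```text
time: 6.97
position: [0.4332, 0.3157, 0.0339]
ee_rot: [-2.214, -2.225, -0.005]
force: [0.3, -0.8, 0.4]
gripper_width: 0.196
gripper_force: 58.8
time: 7.3
position: [0.4348, 0.3094, 0.0015]
ee_rot: [-2.223, -2.218, 0.004]
force: [0.3, 0.7, -0.3]
gripper_width: 0.192
gripper_force: 58.8
-64 n383 x -5..13 y -18..15
-38 n945 x -11..12 y -23..20
-30 n61 x -2..12 y -17..13
-10 n39 x -11..27 y -30..23
-8 n3823 x -31..27 y -30..30
-4 n79 x -15..25 y -30..29
0 n656 x -57..24 y -30..30
2 n428 x -58..23 y -30..30
```

```bash
python3 -m handwheel '[[[0,0,0.03,0,-1],[0,0,0.03,0,-1],[0,0,0,0,-1],[0,0,0,0,-1]]]'; for i in 1; do python3 -m handwheel '[[[0,0,0.004,0,-1],[0,0,0,0,-1]]]'; python3 -m handwheel '[[[0,0,0.004,0,-1],[0,0,0,0,-1]]]'; python3 -m handwheel '[[[0,0,0.004,0,-1],[0,0,0,0,-1]]]'; done
```

```text
time: 7.68
position: [0.4355, 0.3095, -0.0161]
ee_rot: [-2.224, -2.218, 0.002]
force: [0.3, 0.1, 0.4]
gripper_width: 0.191
gripper_force: 58.8
time: 7.85
position: [0.4361, 0.31, -0.0167]
ee_rot: [2.224, 2.219, 0.0]
force: [-0.8, -0.4, 0.0]
gripper_width: 0.196
gripper_force: 58.8
time: 8.02
position: [0.4363, 0.3101, -0.0171]
ee_rot: [2.224, 2.218, 0.001]
force: [-1.1, -1.7, 5.2]
gripper_width: 0.197
gripper_force: 61.8
time: 8.18
position: [0.4363, 0.3101, -0.0172]
ee_rot: [2.224, 2.218, 0.002]
force: [-4.9, -2.6, 17.0]
gripper_width: 0.191
gripper_force: 67.7
```

```bash
python3 -m handwheel '[[[0,0,-0.006,0,-1],[0,0,0,0,-0.5],[0,0,0,0,-0.3],[0,0,0,0,-0.3]]]';  python3 -m handwheel '[[[0,0,-0.05,0,-0.3],[0,0,-0.1,0,-0.3],[0,0,-0.1,0,-0.3],[0,0,0,0,-0.3]]]'
python3 - <<'E'
from h import *
cam,p,d=look("wrist","w4"); o=observe()
g=np.mgrid[150:400,100:330].reshape(2,-1).T; P=pts(cam,g,d[g[:,1],g[:,0]])
k=(P[:,2]>.0145)&(P[:,2]<.022)&(np.hypot(P[:,0]-.435,P[:,1]-.31)<.03); q=P[k]
print(len(q),np.median(q,0),cv2.minEnclosingCircle(q[:,:2].astype(np.float32)))
E
```

```text
time: 8.52
position: [0.436, 0.31, -0.0174]
ee_rot: [-2.224, -2.219, -0.0]
force: [0.4, -0.5, -0.1]
gripper_width: 0.348
gripper_force: 0.0
time: 8.85
position: [0.4393, 0.3118, 0.0624]
ee_rot: [2.222, 2.217, 0.011]
force: [1.6, 1.6, 0.6]
gripper_width: 0.351
gripper_force: 0.0
490 [0.4368951  0.31013597 0.01736266] ((0.43696871399879456, 0.3104638457298279), 0.011215254664421082)
```

```bash
python3 -m handwheel '[[[-0.11,0.071,0,0,-0.1],[-0.11,0.071,0,0,-0.1],[-0.11,0.071,0,0,-0.1],[-0.11,0.071,0,0,-0.1],[0,0,0,0,-0.1]]]';python3 -m handwheel '[[[0,0,0,0,-0.1],[0,0,0,0,-0.1]]]'
python3 - <<'E'
from h import *
cam,p,d=look("wrist","w5"); print(observe()["position"])
g=np.mgrid[150:400,100:330].reshape(2,-1).T; P=pts(cam,g,d[g[:,1],g[:,0]])
for lo,hi in((.005,.015),(.017,.034),(.041,.049)):
    k=(P[:,2]>lo)&(P[:,2]<hi)&(np.hypot(P[:,0]-.522,P[:,1]-.178)<.03); q=P[k]
    print(len(q),np.median(q,0),cv2.minEnclosingCircle(q[:,:2].astype(np.float32)))
E
```

```text
time: 9.32
position: [0.5246, 0.1723, 0.0568]
ee_rot: [2.23, 2.208, -0.001]
force: [0.3, 0.7, 1.4]
gripper_width: 0.448
gripper_force: 0.0
time: 9.48
position: [0.5198, 0.1775, 0.0565]
ee_rot: [-2.224, -2.217, 0.003]
force: [-0.6, -0.2, -0.2]
gripper_width: 0.446
gripper_force: 0.0
[0.51952456 0.17816346 0.0567151 ]
669 [0.52292988 0.18989782 0.01284905] ((0.5226201415061951, 0.17852328717708588), 0.02310674451291561)
542 [0.51995487 0.18946979 0.03162287] ((0.5210472941398621, 0.17856769263744354), 0.01555424090474844)
1118 [0.52313902 0.17962437 0.04491638] ((0.5221575498580933, 0.1779659390449524), 0.013427223078906536)
```

Pile still in place; middle mass at (.522,.178). I need +2.5 mm in x and 49 mm down.

```bash
python3 -m handwheel '[[[0,0.008,0.05,0,-0.1],[0,0,0.05,0,-0.1],[0,0,0.04,0,-0.1],[0,0,0.023,0,-0.1],[0,0,0,0,-0.1]]]';python3 -m handwheel '[[[0,0,0,0,-0.1]]]';python3 -m handwheel '[[[0,0,0,0,-0.3],[0,0,0,0,-0.4],[0,0,0,0,-0.5],[0,0,0,0,-1],[0,0,0,0,-1]]]'
```

```text
time: 9.95
position: [0.5209, 0.1787, 0.0071]
ee_rot: [-2.22, -2.22, 0.004]
force: [1.2, 1.0, 1.1]
gripper_width: 0.45
gripper_force: 0.0
time: 10.03
position: [0.5224, 0.1785, 0.0085]
ee_rot: [-2.222, -2.22, 0.001]
force: [-0.0, -0.7, 0.1]
gripper_width: 0.451
gripper_force: 0.0
time: 10.45
position: [0.5236, 0.1782, 0.0099]
ee_rot: [2.224, 2.219, 0.002]
force: [-2.6, 1.3, 5.8]
gripper_width: 0.261
gripper_force: 58.7
```

```bash
python3 -m handwheel '[[[0,0,-0.02,0,-1],[0,0,-0.04,0,-1],[0,0,-0.05,0,-1],[0,0,-0.05,0,-1],[0,0,0,0,-1]]]'; python3 held.py | awk '{if (substr($2,2)>300) print}'; python3 w.py w6
python3 - <<'E'
import cv2; a=cv2.imread('pics/w6.png')[140:340,180:380]; cv2.imwrite('pics/w6c.png',cv2.resize(a,None,fx=2,fy=2))
E
```

```text
time: 10.87
position: [0.5257, 0.1781, 0.0598]
ee_rot: [2.222, 2.216, 0.007]
force: [0.3, -0.3, 0.4]
gripper_width: 0.26
gripper_force: 58.9
-68 n89 x -3..14 y -22..21
-66 n429 x -5..13 y -21..21
-36 n531 x -14..13 y -23..24
-30 n90 x -12..13 y -11..11
-28 n88 x -12..13 y -11..11
-26 n58 x -13..13 y -11..11
[0.524  0.1778 0.0573] 0.2638209283168616
```

View pics/w6c.png

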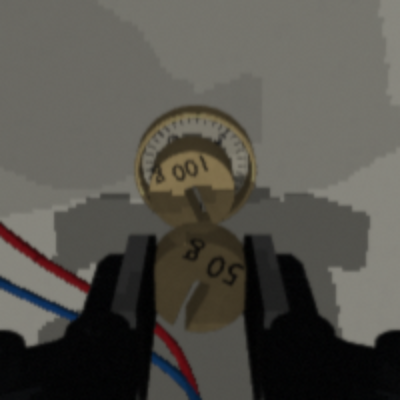

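Middle mass ("50") held upright at (200,275); the large ("100") stays on the compass. On to green.

```bash
python3 -m handwheel '[[[0.115,0.032,0,0,-1],[0.115,0.032,0,0,-1],[0.115,0.032,0,0,-1],[0.115,0.032,0,0,-1],[0,0,0.05,0,-1]]]';python3 -m handwheel '[[[0,0,0.05,0,-1],[0,0,0.05,0,-1],[0,0,0.04,0,-1],[0,0,0,0,-1],[0,0,0,0,-1]]]'; python3 -m handwheel '[[[0,0,0.01,0,-1],[0,0,0,0,-1]]]';python3 -m handwheel '[[[0,0,0.01,0,-1],[0,0,0,0,-1]]]'
```

```text
time: 11.38
position: [0.5655, 0.3226, 0.0435]
ee_rot: [2.218, 2.224, 0.014]
force: [1.1, -0.1, 1.2]
gripper_width: 0.267
gripper_force: 59.0
time: 11.8
position: [0.5609, 0.315, -0.0016]
ee_rot: [-2.224, -2.218, 0.004]
force: [-0.8, -0.3, -0.5]
gripper_width: 0.263
gripper_force: 59.0
time: 11.97
position: [0.5626, 0.3157, -0.0028]
ee_rot: [2.224, 2.218, 0.002]
force: [0.4, -0.0, -0.7]
gripper_width: 0.268
gripper_force: 59.0
time: 12.13
position: [0.5623, 0.3157, -0.006]
ee_rot: [2.224, 2.218, 0.001]
force: [0.3, 0.3, -1.0]
gripper_width: 0.264
gripper_force: 59.0
```

```bash
python3 -m handwheel '[[[0,0,0.008,0,-1],[0,0,0,0,-1]]]';python3 -m handwheel '[[[0,0,0.006,0,-1],[0,0,0,0,-1]]]';python3 -m handwheel '[[[0,0,0.004,0,-1],[0,0,0,0,-1]]]'
```

```text
time: 12.3
position: [0.5619, 0.3156, -0.0087]
ee_rot: [-2.224, -2.219, 0.0]
force: [-0.3, 0.4, -0.5]
gripper_width: 0.264
gripper_force: 59.0
time: 12.47
position: [0.5618, 0.3156, -0.0107]
ee_rot: [-2.224, -2.219, 0.0]
force: [0.3, -0.5, -1.4]
gripper_width: 0.266
gripper_force: 59.0
time: 12.63
position: [0.5619, 0.3156, -0.0118]
ee_rot: [-2.224, -2.219, 0.0]
force: [-0.6, 0.4, -0.8]
gripper_width: 0.266
gripper_force: 59.0
```

```bash
python3 -m handwheel '[[[0,0,0.004,0,-1],[0,0,0,0,-1]]]';python3 -m handwheel '[[[0,0,0.004,0,-1],[0,0,0,0,-1]]]';python3 -m handwheel '[[[0,0,0.004,0,-1],[0,0,0,0,-1]]]'
```

```text
time: 12.8
position: [0.5619, 0.3157, -0.013]
ee_rot: [-2.224, -2.219, 0.0]
force: [-0.3, -1.1, -0.9]
gripper_width: 0.267
gripper_force: 59.0
time: 12.97
position: [0.5621, 0.3157, -0.014]
ee_rot: [2.224, 2.219, 0.0]
force: [-0.5, 0.6, -0.6]
gripper_width: 0.264
gripper_force: 59.0
time: 13.13
position: [0.5621, 0.3158, -0.0141]
ee_rot: [2.224, 2.219, 0.001]
force: [-2.5, -0.2, 7.6]
gripper_width: 0.259
gripper_force: 59.8
```

Contact felt at TCP z −0.014, as predicted. I'll release and retreat to above the pile, for the large mass.

```bash
python3 -m handwheel '[[[0,0,-0.002,0,-1],[0,0,0,0,-0.4],[0,0,0,0,-0.1],[0,0,0,0,-0.1],[0,0,0,0,-0.1]]]';  python3 -m handwheel '[[[0,0,-0.05,0,-0.1],[0,0,-0.1,0,-0.1],[0,0,-0.1,0,-0.1],[0,0,0,0,-0.1]]]'
python3 - <<'E'
from h import *
cam,p,d=look("wrist","w7"); print(observe()["position"])
g=np.mgrid[150:400,100:330].reshape(2,-1).T; P=pts(cam,g,d[g[:,1],g[:,0]])
k=(P[:,2]>.017)&(P[:,2]<.025)&(np.hypot(P[:,0]-.563,P[:,1]-.315)<.03); q=P[k]
print(len(q),np.median(q,0),cv2.minEnclosingCircle(q[:,:2].astype(np.float32)))
E
python3 -m handwheel '[[[-0.115,-0.034,0,0,0],[-0.115,-0.034,0,0,0],[-0.115,-0.034,0,0,0],[-0.115,-0.034,0,0,0],[0,0,0,0,0]]]';python3 -m handwheel '[[[0,0,0,0,0],[0,0,0,0,0]]]'
python3 - <<'E'
from h import *
cam,p,d=look("wrist","w8"); print(observe()["position"])
g=np.mgrid[150:400,100:330].reshape(2,-1).T; P=pts(cam,g,d[g[:,1],g[:,0]])
for lo,hi in((.005,.016),(.028,.038)):
    k=(P[:,2]>lo)&(P[:,2]<hi)&(np.hypot(P[:,0]-.522,P[:,1]-.178)<.03); q=P[k]
    print(len(q),np.median(q,0),cv2.minEnclosingCircle(q[:,:2].astype(np.float32)))
E
```

```text
time: 13.55
position: [0.562, 0.3157, -0.0148]
ee_rot: [-2.224, -2.219, 0.0]
force: [-0.1, -0.2, -0.3]
gripper_width: 0.452
gripper_force: 0.0
time: 13.88
position: [0.5659, 0.3174, 0.0664]
ee_rot: [2.222, 2.216, 0.013]
force: [1.2, 1.0, 1.2]
gripper_width: 0.454
gripper_force: 0.0
[0.56491547 0.31693629 0.06402913]
825 [0.5620568  0.31687663 0.02094631] ((0.56058669090271, 0.3155518174171448), 0.013584191910922527)
time: 14.35
position: [0.5169, 0.1725, 0.0587]
ee_rot: [-2.229, -2.212, 0.01]
force: [-0.1, -0.1, -0.5]
gripper_width: 0.496
gripper_force: 0.0
time: 14.52
position: [0.521, 0.1779, 0.0599]
ee_rot: [-2.224, -2.218, -0.0]
force: [-0.5, 0.2, -0.1]
gripper_width: 0.501
gripper_force: 0.0
[0.52126428 0.17843941 0.06008446]
726 [0.52583805 0.18810865 0.01292162] ((0.522757887840271, 0.17849327623844147), 0.023264944553375244)
1295 [0.52054311 0.17995108 0.03240267] ((0.5208948850631714, 0.17786766588687897), 0.015724044293165207)
```

```bash
python3 -m handwheel '[[[0,0,0.07,0,0],[0,0,0.07,0,0],[0,0,0.06,0,0],[0,0,0.035,0,0],[0,0,0,0,0]]]';python3 -m handwheel '[[[0,0,0,0,0]]]';python3 -m handwheel '[[[0,0,0,0,-0.2],[0,0,0,0,-0.3],[0,0,0,0,-0.5],[0,0,0,0,-1],[0,0,0,0,-1]]]'
```

```text
time: 14.98
position: [0.519, 0.1784, -0.0126]
ee_rot: [-2.221, -2.219, 0.005]
force: [-0.4, -0.7, 0.1]
gripper_width: 0.502
gripper_force: 0.0
time: 15.07
position: [0.5206, 0.1785, -0.0106]
ee_rot: [-2.222, -2.22, 0.001]
force: [0.2, 0.5, -0.1]
gripper_width: 0.497
gripper_force: 0.0
time: 15.48
position: [0.5223, 0.1783, -0.0087]
ee_rot: [2.223, 2.218, 0.004]
force: [0.1, 0.6, 6.8]
gripper_width: 0.317
gripper_force: 59.4
```

```bash
python3 -m handwheel '[[[0,0,-0.02,0,-1],[0,0,-0.06,0,-1],[0,0,-0.08,0,-1],[0,0,-0.08,0,-1],[0,0,0,0,-1]]]'; python3 -m handwheel '[[[0,0,0,0,-1]]]'; python3 held.py | awk '{if (substr($2,2)>300) print}'
python3 - <<'E'
from h import *
for n in("wrist","scene"):
    cam,p,d=look(n)
    g=np.mgrid[0:560,0:420].reshape(2,-1).T; dd=d[g[:,1],g[:,0]]; P=pts(cam,g,dd)
    for lo in np.arange(.08,.36,.04):
        k=(dd>0)&(P[:,2]>.04)&(P[:,1]>lo)&(P[:,1]<lo+.04)&(P[:,0]>.6)&(P[:,0]<.9); q=P[k]
        print(n,round(lo,2),k.sum(), np.sort(q[:,0])[:5].round(3) if k.sum() else "", q[q[:,0].argmin()].round(3) if k.sum() else "")
E
```

```text
time: 15.9
position: [0.5237, 0.1783, 0.0664]
ee_rot: [2.222, 2.216, 0.008]
force: [1.0, -0.4, -0.9]
gripper_width: 0.318
gripper_force: 59.4
time: 15.98
position: [0.522, 0.1779, 0.0633]
ee_rot: [2.223, 2.217, 0.004]
force: [-0.6, -0.7, -1.9]
gripper_width: 0.319
gripper_force: 59.4
-80 n94 x 12..15 y -19..20
-78 n95 x 12..14 y -19..20
-70 n90 x -0..14 y -20..21
-68 n95 x -3..14 y -21..22
-66 n433 x -4..13 y -20..20
-42 n773 x -15..15 y -26..26
-26 n61 x -14..15 y -13..14
wrist 0.08 0  
wrist 0.12 0  
wrist 0.16 0  
wrist 0.2 0  
wrist 0.24 0  
wrist 0.28 0  
wrist 0.32 0  
scene 0.08 1310 [0.751 0.751 0.751 0.752 0.752] [0.751 0.119 0.133]
scene 0.12 1136 [0.743 0.748 0.749 0.749 0.75 ] [0.743 0.143 0.047]
scene 0.16 1568 [0.749 0.75  0.75  0.75  0.75 ] [0.749 0.163 0.138]
scene 0.2 1795 [0.736 0.737 0.737 0.738 0.738] [0.736 0.227 0.041]
scene 0.24 2188 [0.746 0.747 0.747 0.747 0.747] [0.746 0.253 0.133]
scene 0.28 2732 [0.745 0.746 0.746 0.746 0.747] [0.745 0.301 0.133]
scene 0.32 3223 [0.715 0.715 0.718 0.718 0.72 ] [0.715 0.358 0.062]
```

```bash
python3 -m handwheel '[[[0.042,0.112,0,0,-1],[0.042,0.112,0,0,-1],[0.042,0.112,0,0,-1],[0.042,0.112,0,0,-1],[0,0,0,0,-1]]]';python3 -m handwheel '[[[0,0,0.06,0,-1],[0,0,0.06,0,-1],[0,0,0.06,0,-1],[0,0,0.05,0,-1],[0,0,0,0,-1]]]'; python3 -m handwheel '[[[0,0,0,0,-1],[0,0,0,0,-1]]]'
```

```text
time: 16.55
position: [0.6609, 0.2295, 0.0594]
ee_rot: [2.223, 2.218, 0.005]
force: [0.2, 0.1, -1.1]
gripper_width: 0.321
gripper_force: 59.6
time: 16.97
position: [0.6508, 0.2267, -0.0128]
ee_rot: [-2.221, -2.215, 0.013]
force: [-1.3, -0.1, -1.3]
gripper_width: 0.32
gripper_force: 59.6
time: 17.13
position: [0.6553, 0.2278, -0.0071]
ee_rot: [-2.224, -2.219, 0.0]
force: [-0.1, -1.1, -0.8]
gripper_width: 0.318
gripper_force: 59.6
```

```bash
for k in 1; do python3 -m handwheel '[[[0,0,0.01,0,-1],[0,0,0,0,-1],[0,0,0.004,0,-1],[0,0,0,0,-1]]]'|grep -E "pos|force:";python3 -m handwheel '[[[0,0,0.004,0,-1],[0,0,0,0,-1]]]'|grep -E "pos|force:";python3 -m handwheel '[[[0,0,0.004,0,-1],[0,0,0,0,-1]]]'|grep -E "pos|force:";python3 -m handwheel '[[[0,0,0.004,0,-1],[0,0,0,0,-1]]]'|grep -E "pos|force:";done
```

```text
position: [0.6556, 0.2279, -0.0109]
force: [-0.3, 0.9, -0.3]
gripper_force: 59.6
position: [0.6554, 0.2279, -0.0125]
force: [-0.9, -0.5, -1.5]
gripper_force: 59.6
position: [0.6552, 0.2278, -0.0139]
force: [-0.1, -0.1, -1.2]
gripper_force: 59.6
position: [0.6554, 0.2279, -0.0141]
force: [-2.1, -0.7, 3.8]
gripper_force: 60.2
```

```bash
python3 -m handwheel '[[[0,0,-0.002,0,-1],[0,0,0,0,-0.3],[0,0,0,0,0],[0,0,0,0,0],[0,0,0,0,0]]]';  python3 -m handwheel '[[[0,0,-0.05,0,0],[0,0,-0.1,0,0],[0,0,-0.1,0,0],[0,0,-0.05,0,0.3]]]'
python3 - <<'E'
from h import *
cam,p,d=look("wrist","w9"); print(observe()["position"])
g=np.mgrid[150:400,100:330].reshape(2,-1).T; P=pts(cam,g,d[g[:,1],g[:,0]])
k=(P[:,2]>.023)&(P[:,2]<.031)&(np.hypot(P[:,0]-.656,P[:,1]-.228)<.03); q=P[k]
print(len(q),np.median(q,0),cv2.minEnclosingCircle(q[:,:2].astype(np.float32)))
E
python3 -m handwheel '[[[-0.042,-0.112,0,0,0.4],[-0.042,-0.112,0,0,0.5],[-0.042,-0.112,0,0,0.5],[-0.042,-0.106,0,0,0.5],[0,0,0,0,0.5]]]';python3 -m handwheel '[[[0,0,0,0,0.5],[0,0,0,0,0.5]]]'
python3 - <<'E'
from h import *
cam,p,d=look("wrist","wa"); print(observe()["position"])
g=np.mgrid[150:400,100:330].reshape(2,-1).T; P=pts(cam,g,d[g[:,1],g[:,0]])
k=(P[:,2]>.009)&(P[:,2]<.018)&(np.hypot(P[:,0]-.522,P[:,1]-.178)<.03); q=P[k]
(c),r=cv2.minEnclosingCircle(q[:,:2].astype(np.float32)); print(len(q),np.median(q,0),c,r)
u=g[k]; a=p[u[:,1].min()-10:u[:,1].max()+10,u[:,0].min()-10:u[:,0].max()+10]; cv2.imwrite("pics/wac.png",cv2.resize(a[...,::-1],None,fx=5,fy=5)); print(a.shape)
E
```

```text
time: 18.38
position: [0.6555, 0.2279, -0.0143]
ee_rot: [2.224, 2.219, 0.0]
force: [0.5, 0.3, 0.2]
gripper_width: 0.498
gripper_force: 0.0
time: 18.72
position: [0.6572, 0.2283, 0.0793]
ee_rot: [2.223, 2.217, 0.006]
force: [0.5, 0.9, 0.1]
gripper_width: 0.626
gripper_force: 0.0
[0.6587845  0.22871287 0.08195129]
1055 [0.65394393 0.22948448 0.02694392] ((0.6542794704437256, 0.22776806354522705), 0.015551379881799221)
time: 19.18
position: [0.5123, 0.1753, 0.0733]
ee_rot: [-2.22, -2.214, 0.016]
force: [-1.8, -0.2, -1.7]
gripper_width: 0.751
gripper_force: 0.0
time: 19.35
position: [0.5236, 0.1779, 0.0761]
ee_rot: [2.224, 2.218, 0.002]
force: [0.2, 0.3, -0.8]
gripper_width: 0.749
gripper_force: 0.0
[0.52437065 0.17811748 0.07612257]
606 [0.52262341 0.17691504 0.0133504 ] (0.5231494903564453, 0.17826688289642334) 0.023479046300053596
(75, 76, 3)
```

View pics/wac.png

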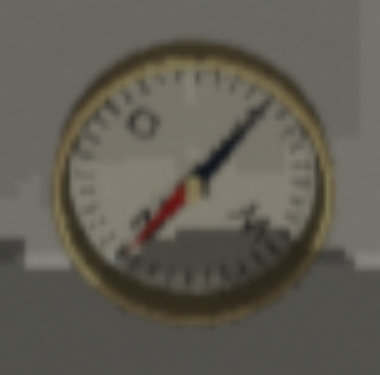

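The compass dial shows O at (145,122), N at (140,218) and W at (250,220), so its axes are near 45° in the image. I'll rectify it to read the angle.

Run:
```python
from h import *
cam,p,d=look("wrist"); c=np.array([.5230,.1783])
u,v=np.meshgrid(np.arange(480),np.arange(480)); W=np.stack([c[0]+(u-240)*1.15e-4,c[1]-(v-240)*1.15e-4,np.full(u.shape,.0135)],-1).reshape(-1,3)
q=(W-cam[2])@cam[1]; K=cam[0]; x=q[:,0]/-q[:,2]; y=-q[:,1]/-q[:,2]; s=1+K["k1"]*(x*x+y*y); M=K["mtx"]
r=cv2.remap(p,(M[0,0]*x*s+M[0,2]).reshape(480,480).astype(np.float32),(M[1,1]*y*s+M[1,2]).reshape(480,480).astype(np.float32),cv2.INTER_CUBIC)
cv2.imwrite("pics/rect.png",r[...,::-1])
h=cv2.cvtColor(r,cv2.COLOR_RGB2HSV); m=((h[...,0]<8)|(h[...,0]>172))&(h[...,1]>120); ys,xs=np.nonzero(m); print("red",np.degrees(np.arctan2(-(ys.mean()-240),xs.mean()-240)),len(xs))
```

```text
red -153.58495273107545 1426
```

View pics/rect.png

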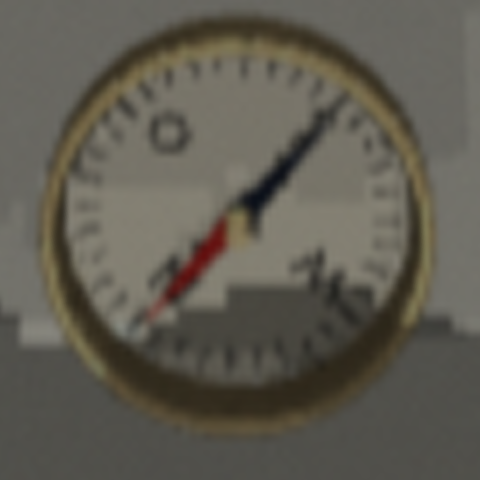

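Needle and O–W line put the axes at about 46°/−44°. I'll turn the hand 44°, then descend.

```bash
python3 -m handwheel '[[[0,-0.004,0,0.079,0.4],[0,0,0,0.079,0.4],[0,0,0,0.079,0.4],[0,0,0,0.079,0.4],[0,0,0,0.079,0.4]]]';python3 -m handwheel '[[[0,0,0,0.079,0.4],[0,0,0,0.015,0.4],[0,0,0.05,0,0.4],[0,0,0.05,0,0.4],[0,0,0.05,0,0.4]]]';python3 -m handwheel '[[[0,0,0.05,0,0.4],[0,0,0.03,0,0.4],[0,0,0,0,0.4],[0,0,0,0,0.4]]]'; python3 -c "
from h import *
o=observe();A=R.from_rotvec(o['ee_rot']).as_matrix();print(o['position'],A.round(3),o['joint_pos'][5]); print('tool-frame offset to compass',A.T@(np.array([.5230,.1783,0])-o['position']))"
```

```text
time: 19.87
position: [0.523, 0.1782, 0.0756]
ee_rot: [2.799, 1.425, 0.002]
force: [-0.3, 1.2, 0.1]
gripper_width: 0.706
gripper_force: 0.0
time: 20.28
position: [0.5229, 0.1781, 0.0304]
ee_rot: [2.891, 1.227, 0.003]
force: [0.2, -0.2, -0.4]
gripper_width: 0.703
gripper_force: 0.0
time: 20.62
position: [0.5216, 0.1778, 0.0064]
ee_rot: [-2.893, -1.225, 0.001]
force: [0.4, 0.2, 0.2]
gripper_width: 0.695
gripper_force: 0.0
[0.52158548 0.17783487 0.00637316] [[ 0.696  0.718 -0.001]
 [ 0.718 -0.696 -0.   ]
 [-0.001 -0.    -1.   ]] 2.535027392415323
tool-frame offset to compass [0.00132225 0.00069492 0.00637206]
```

Centred within 1.5 mm. Down 29 mm in two stages.

```bash
python3 -m handwheel '[[[0.003,0.003,0.03,0,0.4],[0,0,0.03,0,0.4],[0,0,0.02,0,0.4],[0,0,0,0,0.4],[0,0,0,0,0.4]]]';python3 -m handwheel '[[[0,0,0.012,0,0.4],[0,0,0.005,0,0.4],[0,0,0,0,0.4],[0,0,0,0,0.4]]]'
```

```text
time: 21.03
position: [0.5221, 0.1777, -0.0178]
ee_rot: [-2.893, -1.224, 0.002]
force: [0.6, 0.3, -0.7]
gripper_width: 0.699
gripper_force: 0.0
time: 21.37
position: [0.5227, 0.1778, -0.0224]
ee_rot: [2.893, 1.224, 0.0]
force: [-0.2, 0.1, -0.3]
gripper_width: 0.699
gripper_force: 0.0
```

```bash
python3 -m handwheel '[[[0,0,0,0,0.25],[0,0,0,0,0.15],[0,0,0,0,0.1],[0,0,0,0,0],[0,0,0,0,-1]]]';python3 -m handwheel '[[[0,0,0,0,-1],[0,0,0,0,-1]]]'
```

```text
time: 21.78
position: [0.523, 0.1777, -0.0218]
ee_rot: [2.893, 1.224, 0.001]
force: [-1.0, -0.4, 5.6]
gripper_width: 0.514
gripper_force: 60.8
time: 21.95
position: [0.523, 0.1777, -0.0217]
ee_rot: [2.893, 1.224, 0.001]
force: [-1.2, -0.3, 5.5]
gripper_width: 0.515
gripper_force: 60.8
```

```bash
python3 -m handwheel '[[[0,0,-0.02,0,-1],[0,0,-0.05,0,-1],[0,0,-0.08,0,-1],[0,0,-0.08,0,-1],[0,0,-0.05,-0.079,-1]]]';python3 -m handwheel '[[[0,0,0,-0.079,-1],[0,0,0,-0.079,-1],[0,0,0,-0.079,-1],[0,0,0,-0.079,-1],[0,0,0,-0.079,-1]]]'; python3 -m handwheel '[[[0,0,0,-0.015,-1],[0,0,0,0,-1],[0,0,0,0,-1]]]'; python3 held.py | awk '{if (substr($2,2)>300) print}'; python3 w.py wb
```

```text
time: 22.37
position: [0.5235, 0.1781, 0.064]
ee_rot: [2.81, 1.403, 0.003]
force: [0.3, 0.6, -0.1]
gripper_width: 0.512
gripper_force: 61.4
time: 22.78
position: [0.5226, 0.1779, 0.0619]
ee_rot: [-2.243, -2.199, -0.0]
force: [-0.9, 0.3, 0.2]
gripper_width: 0.514
gripper_force: 61.4
time: 23.03
position: [0.5227, 0.1778, 0.0617]
ee_rot: [-2.227, -2.216, -0.0]
force: [0.1, 0.9, -0.6]
gripper_width: 0.512
gripper_force: 61.4
-66 n51 x -3..11 y -23..21
-64 n83 x -5..13 y -23..21
-62 n73 x -7..12 y -23..21
-60 n81 x -8..13 y -23..22
-58 n97 x -10..12 y -24..22
-56 n85 x -9..13 y -24..23
-54 n98 x -9..13 y -24..23
-52 n95 x -10..13 y -25..23
-50 n91 x -9..13 y -25..23
-46 n92 x -10..13 y -26..24
-44 n86 x -9..12 y -26..25
-42 n97 x -10..13 y -27..25
-40 n90 x -10..13 y -27..25
-36 n975 x -21..25 y -27..26
-34 n406 x -20..24 y -28..26
-32 n387 x -20..24 y -23..21
-30 n454 x -20..24 y -22..21
[0.5227 0.1778 0.0616] 0.5140814649709354
```

View pics/wb.png

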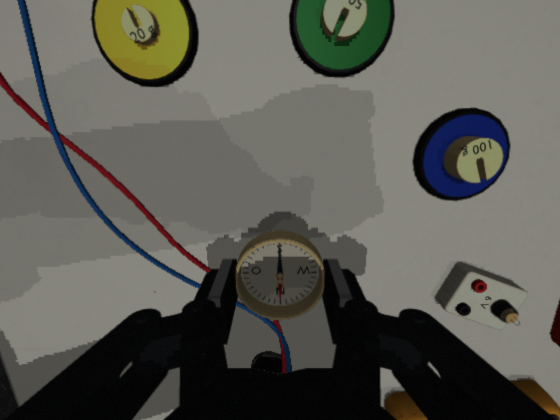

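Compass at (280,275) is held level and square, and the three masses stand on their rests. Over to red.

```bash
python3 -m handwheel '[[[0.109,-0.0105,0,0,-1],[0.109,-0.0105,0,0,-1],[0.109,-0.0105,0,0,-1],[0.109,-0.0105,0,0,-1],[0.109,-0.0105,0,0,-1]]]';python3 -m handwheel '[[[0.109,-0.0105,0,0,-1],[0.109,-0.0105,0,0,-1],[0.109,-0.0105,0,0,-1],[0,0,0,0,-1],[0,0,0,0,-1]]]'; python3 -m handwheel '[[[0,0,0,0,-1]]]'
python3 - <<'E'
from h import *
cam,p,d=look("wrist","wc"); o=observe(); print(o["position"])
g=np.mgrid[0:560,0:420].reshape(2,-1).T; dd=d[g[:,1],g[:,0]]; P=pts(cam,g,dd)
h=cv2.cvtColor(p,cv2.COLOR_RGB2HSV)[g[:,1],g[:,0]]
k=(dd>0)&(P[:,2]>0)&(P[:,2]<.014)&((h[:,0]<8)|(h[:,0]>172))&(h[:,1]>110)&(np.hypot(P[:,0]-.498,P[:,1]-.442)<.045); q=P[k]
(c,r)=cv2.minEnclosingCircle(q[:,:2].astype(np.float32)); print(k.sum(),c,r*2)
k=(dd>0)&(P[:,2]>o["position"][2]+.031)&(P[:,2]<o["position"][2]+.0385)&(abs(P[:,0]-o["position"][0])<.02); print("compass y",P[k][:,1].min(),P[k][:,1].max())
E
```

```text
time: 23.55
position: [0.5071, 0.3428, 0.0616]
ee_rot: [2.226, 2.217, 0.0]
force: [-0.1, 0.1, -0.2]
gripper_width: 0.518
gripper_force: 61.4
time: 23.97
position: [0.4974, 0.4411, 0.0612]
ee_rot: [2.222, 2.221, -0.0]
force: [0.7, -0.2, -0.6]
gripper_width: 0.517
gripper_force: 61.4
time: 24.05
position: [0.4977, 0.439, 0.0611]
ee_rot: [2.224, 2.218, -0.002]
force: [0.5, -0.8, -1.7]
gripper_width: 0.517
gripper_force: 61.4
[0.49794628 0.43839406 0.06124563]
3567 (0.4983714818954468, 0.44271352887153625) 0.061257924884557724
compass y 0.41783196322644495 0.46357730909226147
```

```bash
python3 -m handwheel '[[[0.006,0,0.06,0,-1],[0,0,0.06,0,-1],[0,0,0.06,0,-1],[0,0,0.045,0,-1],[0,0,0,0,-1]]]'; python3 -m handwheel '[[[0,0,0,0,-1],[0,0,0,0,-1]]]'|grep -E "pos|force:"; python3 -m handwheel '[[[0,0,0.008,0,-1],[0,0,0,0,-1]]]'|grep -E "pos|force:";python3 -m handwheel '[[[0,0,0.004,0,-1],[0,0,0,0,-1]]]'|grep -E "pos|force:"
```

```text
time: 24.52
position: [0.4964, 0.438, -0.009]
ee_rot: [-2.226, -2.215, 0.009]
force: [-0.8, -0.8, -0.7]
gripper_width: 0.512
gripper_force: 61.4
position: [0.499, 0.4408, -0.0049]
force: [0.3, -0.7, -0.2]
gripper_force: 61.4
position: [0.4989, 0.4414, -0.0074]
force: [0.4, 0.8, -0.8]
gripper_force: 61.4
position: [0.4983, 0.4414, -0.0092]
force: [-1.2, -0.1, -0.0]
gripper_force: 61.4
```

```bash
python3 -m handwheel '[[[0,0,0.008,0,-1],[0,0,0,0,-1]]]'|grep -E "pos|force:";python3 -m handwheel '[[[0,0,0.004,0,-1],[0,0,0,0,-1]]]'|grep -E "pos|force:";python3 -m handwheel '[[[0,0,0.004,0,-1],[0,0,0,0,-1]]]'|grep -E "pos|force:";python3 -m handwheel '[[[0,0,0.004,0,-1],[0,0,0,0,-1]]]'|grep -E "pos|force:"
```

```text
position: [0.498, 0.4412, -0.0122]
force: [-0.4, -0.4, -0.0]
gripper_force: 61.4
position: [0.498, 0.4412, -0.0134]
force: [0.6, -0.3, -0.7]
gripper_force: 61.4
position: [0.4981, 0.4413, -0.0137]
force: [-2.0, -0.5, 3.6]
gripper_force: 61.8
position: [0.4982, 0.4413, -0.0138]
force: [-3.8, -3.5, 11.1]
gripper_force: 62.6
```

Contact. Release, retreat and check everything.

```bash
python3 -m handwheel '[[[0,0,-0.005,0,-1],[0,0,0,0,0.2],[0,0,0,0,0.5],[0,0,0,0,0.5],[0,0,0,0,0.5]]]';  python3 -m handwheel '[[[0,0,-0.05,0,0.5],[0,0,-0.1,0,0.5],[0,0,-0.13,0,0.5],[0,0,-0.13,0,0.5],[0,0,-0.13,0,0.5]]]'; python3 -m handwheel '[[[0,0,0,0,0.5],[0,0,0,0,0.5],[0,0,0,0,0.5],[0,0,0,0,0.5]]]'
python3 - <<'E'
from h import *
cam,p,d=look("wrist","wd"); print(observe()["position"])
g=np.mgrid[0:560,0:420].reshape(2,-1).T; dd=d[g[:,1],g[:,0]]; P=pts(cam,g,dd)
for n,x,y,t in(("s",.4348,.310,.017),("m",.5627,.3155,.0205),("l",.656,.228,.0265),("c",.498,.4425,.0215)):
    k=(dd>0)&(P[:,2]>t-.003)&(P[:,2]<t+.004)&(np.hypot(P[:,0]-x,P[:,1]-y)<.03); q=P[k]
    if len(q): print(n,len(q),np.median(q,0).round(4),cv2.minEnclosingCircle(q[:,:2].astype(np.float32)))
E
```

```text
time: 26.1
position: [0.4981, 0.4412, -0.0144]
ee_rot: [-2.224, -2.219, 0.001]
force: [-0.0, -0.3, -0.2]
gripper_width: 0.748
gripper_force: 0.0
time: 26.52
position: [0.4977, 0.441, 0.1492]
ee_rot: [-2.224, -2.219, 0.002]
force: [-0.3, -0.2, 0.2]
gripper_width: 0.751
gripper_force: 0.0
time: 26.85
position: [0.4971, 0.4405, 0.1461]
ee_rot: [-2.224, -2.218, 0.005]
force: [-0.7, -0.3, -1.0]
gripper_width: 0.751
gripper_force: 0.0
[0.49702456 0.44043705 0.1458221 ]
s 219 [0.4366 0.3106 0.0172] ((0.43645426630973816, 0.31071704626083374), 0.010639592073857784)
m 289 [0.559  0.3165 0.0207] ((0.5611768364906311, 0.3157336711883545), 0.013535524718463421)
l 52 [0.6505 0.2179 0.0268] ((0.6522738933563232, 0.21939991414546967), 0.010413369163870811)
c 343 [0.4976 0.4422 0.0215] ((0.49770107865333557, 0.4426095485687256), 0.02313624694943428)
```

View pics/wd.png

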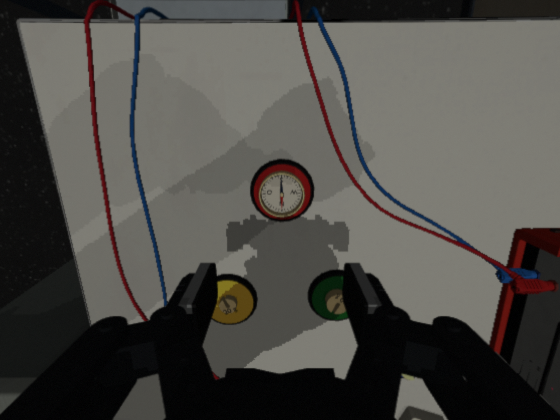

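The compass is centred dial up on red (282,193), with small on yellow and middle on green. Large is partly hidden here, but it measured centred right after its release and showed on blue in the previous picture.

```bash
python3 -c "
from rig import *
print(hand_in())"
```

```text
the job is handed in; nothing more can be done
None
```

The set is put away and handed in at about 27 s of robot time: small mass on yellow, middle on green, large on blue, compass dial up on red, all measured within about 3 mm of centre, though the large was last measured just after its release and I did not re-measure the meter and lamp.

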